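# Fit the grating plate on its stand and bolt it

## Task

Take the steel grating plate by its wooden handle, lay it lightly on the pins of the wooden stand and slide it to and fro along the rails until both holes drop over the pins and it lies flat on the rails. Feel for the pins gently, never drop or force the plate, then push the bolt on the stand's side fully home over the plate's edge and let go, leaving the things round about where they are.

Things in the scene. Friction and masses are not known exactly. Their poses are not given: they have to be found in the camera images.
- plate: (All sizes in mm.) Flat steel grating plate with dark dots, 150 (own x) x 130 (own y) x 5 thick, 0.28 to 0.46 kg, lying loose on the worktop at the left. Origin: centre of its underside, z up. Its own x starts within 0.4 rad of the world's x. It fits either way round (half turn), with its x axis along the stand's x axis.
- handle_top (a point): Top centre of the plate's wooden handle bar, 41 above the plate's underside. The bar runs along the plate's x, 80 long, 16 wide (own y), 26 tall, on two thin posts above the plate's middle. Grip its middle from above, across own y.
- hole (a point): Centre, at the underside, of one of the plate's two round through holes, 11 diameter, at plate (x, y) = (0, +38); the other is at (0, -38).
- stand: (mm) Light wooden board, 200 (own x) x 200 (own y, from -118 to +82) x 18 high, fixed. Origin at worktop level midway between its rails, z up, own x within 0.3 rad of the world's x. Two aluminium rails, 190 long along own x and 12 wide, at own y = -62 and +62, tops 23 above the worktop: the seated plate lies on them, its origin 23 above the stand's.
- pins_middle (a point): Point of the stand at own (0, 0), 32 above the worktop: tip height of its two upright steel pins (8 diameter, cone tips 5 across, 9 above the rails) at own y = -38 and +38. They stand on a low crossbar clamped at an unmeasured place: both pins' own x is alike, anywhere from -13 to +13. A plate that misses them stands on the tips, 9 too high.
- bolt (a joint): Sliding bolt at stand x = 0 on the stand's -y side, in m: 0 drawn back, 0.018 fully home; starts at 0 to 0.003. Slides along the stand's +y with about 2 N of friction and stays where left. Its flat tongue (18 wide, 4 thick, underside 29.5 above the worktop) ends at stand y = -70 at joint 0, and at -52 (over the seated plate's edge, 1.5 above it) at 0.018.
- bolt_knob (a point): Top centre of the bolt's black upright knob, 12 diameter with a 15 wide cap, 30 tall, its top 63.5 above the worktop, at stand (x, y) = (0, -106) at joint 0; moves with the bolt. Push it towards the stand's +y with shut fingertips from its outer side (free space there), or grip it.
- tin: Small round food tin, 57 diameter, 72 high, origin under its centre; leave it alone
- spice_jar: Spice jar, 41 diameter, 105 high, dark cap, origin under its centre, between plate and stand; leave it alone
- mug: Striped mug with a handle, 87 x 124 x 102, origin under its middle, to the right; leave it alone
- salt_mill: White turned salt mill, 56 diameter, 155 high, origin under its centre; leave it alone

How it is judged:
By the outcome, as a careful person would: the job done as asked, in the order asked, and still so for the second after the job is handed in, with the robot touching nothing.
It also fails if it takes over 64 s, if anything falls off the work surface, if the arm or the gripper's body presses on something with over 40 N, if the wrist force passes 120 N, or if a joint passes its speed limit or range.

## Robot

A 7-joint arm with a two-finger parallel gripper is mounted at the origin on a cart in front of the work surface, level with it; the furniture and walls round the work are solid. World frame = base frame: x ahead of the robot, y to its left, z up, the work surface at z = 0. Lengths are in mm, angles in rad, forces in N, time in s.
With the tool pointing down it reaches from about 400 to 850 mm from the base axis. Payload 4.5 kg.
Tool frame: the origin (TCP) lies at the very end of the fingers, on their centre line; the grasp point (between the pads) lies r.grasp_offset behind it (r.grasp_offset is the distance from the TCP to the grasp point, in mm); z points along the fingers, y is the line along which they close (so a half turn about z gives the same grasp; the last joint's range is limited). The gripper opens to 85 mm and grips with 20 to 120 N. Pads are 22 mm wide; open, the fingers measure 114 mm over their backs; the gripper's body (76 mm by 85 mm) begins 54 mm behind the grasp point. The pads swing forward as they close: fully open they stand 13 mm farther back than shut.
Start: joints at [-1.178, 0.689, -0.195, 1.565, 0.157, 0.902, -0.215], TCP at [219.451, 585.231, 231.317] pointing down, gripper open.
Joint ranges: [-3.01, 3.01], [-0.46, 2.08], [-1.47, 1.51], [0.13, 2.56], [-1, 4.14], [0.04, 2.09], [-2.66, 2.66]. Speed limits (rad/s): [2.57, 2.57, 3.14, 3.14, 3.14, 3.14, 3.14].

## Interface

Orientations are given as a rotation vector (axis times angle).
In Python, from station import sensors, cams, r gives the robot as it stands.
- The arm moves only by the tool play_rows, never from a script. Its argument "motion" is a list of rows, each a list of 3 entries, a list of its own where there are three numbers: the shift along the tool's x, y, z in units of 3 cm (1.0 is 3 cm), then the turn, a rotation vector about the tool's x, y, z in units of 6 degrees (1.0 is 6 degrees), then the closure in counts, from 0 (fully open) to 255 (shut). A call has 1 to 12 rows; each row shifts and turns the commanded pose from where the row before left it, along the tool's axes as they then stand; what a row does not reach is not made up. A row lasts 1/12 s, in which the tool goes at most 41.7 mm and 7.16 degrees, less where a joint would pass 70% of its speed; a pose out of reach is approached as far as the arm can. A call with a number of a shift or a turn outside -1 to 1 is refused whole. A call with a gripper value outside its range is refused whole. The fingers move at their own pace and stop on an object; "squeeze" is the grip in N (left out, the last holds). Time passes only in rows, so rows that do not move let the fingers close. It gives the time, the measured TCP pose, the force, the opening and the grip force at its end, in the units of the state.
- sensors.observe(): the state, without advancing time (a new reading comes with each control period).
- cams.get_image(name): name is "scene" or "top" or "wrist"; returns a dict with "img" (400x640x3 uint8, red, green, blue), "z_map" (400x640 float32, mm along the optical axis (not along the pixel's ray), 0 where there is no reading), "mtx" (3x3 intrinsics, pixels), "origin" and "attitude" of the camera in the world. Camera axes: x right, y up, looking along -z (the intrinsics and any distortion apply to the point x, -y, -z); pixel columns grow to the right and rows downward; lengths in mm; the calibration is good to about 2 mm. A picture is of the moment at which its call begins.
- r.hand_in(): hands the job in; it is judged then, once.
Trained networks look in a picture, given as the dict that the camera call returned (one of the last four; its "shot" number tells which), for a name from the list of things; names that differ only in an ending like _2 or _b are one class to them, and where a whole thing is asked for, a point or a joint stands for the part that bears it (a point fixed in the world has none). Each returns a list of dicts, best first, with "p" (0 to 1); they miss things now and then, are a little off and sometimes report something else, mostly with a low value. They report only what shows in the picture. A call takes as long as a camera call.
- cams.look_for(picture, thing): "bbox" ([left, top, right, bottom] in pixels, round what is visible of it).
- cams.pinpoint(picture, thing): "uv" ([column, row] in pixels: a listed point, or the origin of a listed thing).
The state is a dict: "time_s": time; "joint_pos": joint angles; "joint_vel": joint speeds; "effort": joint torques, N m; "position": TCP position; "eef_rot": TCP orientation; "contact_force": force on the tool from outside, world axes, zero at the start; "ft_torque": the same for the moment, N m; "width": opening from 0.0 (shut) to 1.0 (fully open); "grasp_force": force on a finger pad.
Only numpy, scipy, OpenCV 4.12 (cv2) and the standard library are available. Lean on these libraries where they do the work, as an engineer would, in place of code of your own. Each camera call takes 0.05 s, during which the arm holds its last target. There are 200 camera calls.

## Working session

There is one attempt and no reset: what is moved stays moved. The work goes in short steps, Python scripts to look and compute and a tool call to move; the robot and the scene stay as the last step left them, time stands still between calls to the robot, and variables do not carry over. Pictures are saved under pics/ and viewed, at most 10 in all, crops included, and the job is handed in when it is done.

Besides the shell and the picture viewer there is one more tool, called after "Request:" by a JSON object that holds its "name" and its "arguments", one argument or row to a line. play_rows: Moves the arm, as the interface text tells. Its arguments: {"type":"object","properties":{"motion":{"type":"array","items":{"type":"array"}},"squeeze":{"type":"number"}},"required":["motion"]}

```bash
mkdir -p pics; cat > h.py <<'E'
import numpy as np, cv2
from scipy.spatial.transform import Rotation as R
from station import sensors, cams, r
def att(p):
    a=np.array(p["attitude"],float)
    return a if a.shape==(3,3) else (R.from_rotvec(a).as_matrix() if a.size==3 else R.from_quat(a).as_matrix())
def ray(p,uv):
    K=p["mtx"]; d=np.array([(uv[0]-K[0][2])/K[0][0],-(uv[1]-K[1][2])/K[1][1],-1.]); return att(p)@d
def at_z(p,uv,z):
    d=ray(p,uv);o=np.array(p["origin"]); return o+d*(z-o[2])/d[2]
def depth_pt(p,uv):
    u,v=int(round(uv[0])),int(round(uv[1])); return np.array(p["origin"])+ray(p,uv)*p["z_map"][v,u]
def cloud(p):
    K=p["mtx"];z=p["z_map"];v,u=np.mgrid[:400,:640]
    d=np.stack([(u-K[0][2])/K[0][0],-(v-K[1][2])/K[1][1],-np.ones(u.shape)],-1)*z[...,None]
    return d@att(p).T+np.array(p["origin"])
def save(p,n): cv2.imwrite("pics/"+n,p["img"][:,:,::-1])
E
python3 - <<'E'
from h import *
np.set_printoptions(precision=1,suppress=True)
for c in ["scene","top"]:
    p=cams.get_image(c); save(p,c+"1.png"); print(c,p["origin"],p["attitude"],[k for k in p])
    for n,z in [("plate",0),("handle_top",41),("hole",0),("stand",0),("pins_middle",32),("bolt_knob",63.5),("spice_jar",0),("tin",0),("salt_mill",0),("mug",0)]:
        for q in cams.pinpoint(p,n)[:2]: print(n,q["p"],q["uv"],at_z(p,q["uv"],z),depth_pt(p,q["uv"]))
print(r.grasp_offset, sensors.observe())
E
```

```text
scene [  46.7 -970.3  632.3] [ 1.1 -0.3 -0.4] ['img', 'z_map', 'mtx', 'origin', 'attitude', 'shot']
plate 0.7 [258.0, 167.4] [498.4 330.3   0. ] [496.3 324.3   2.9]
handle_top 0.95 [259.7, 153.6] [510.4 338.8  41. ] [540.4 423.5   2.7]
hole 0.57 [255.9, 162.2] [506.7 370.6   0. ] [490.1 322.1  22.8]
stand 0.97 [305.1, 212.5] [505.1   9.3   0. ] [490.4 -22.1  20.2]
stand 0.55 [300.5, 204.1] [513.8  55.3   0. ] [498.8  22.4  20.3]
pins_middle 0.62 [304.2, 205.0] [496.4  -5.4  32. ] [507.7  19.1  16.8]
pins_middle 0.41 [305.5, 212.1] [483.6 -39.   32. ] [491.4 -22.3  21.2]
bolt_knob 0.65 [324.4, 208.2] [508.  -93.1  63.5] [544.5 -23.6  18.4]
spice_jar 0.64 [248.9, 201.7] [396.9 135.2   0. ] [391.6 118.4   9.6]
tin 0.65 [339.3, 181.9] [670.  119.7   0. ] [663.7 108.8   6.3]
salt_mill 0.56 [418.2, 242.9] [ 674.3 -243.9    0. ] [ 656.6 -264.4   17.9]
mug 0.59 [399.3, 301.8] [ 515. -390.    0.] [ 478.  -435.8   49.9]
top [ 469.3    3.4 1291.3] [ 0.  -0.1 -1.6] ['img', 'z_map', 'mtx', 'origin', 'attitude', 'shot']
plate 0.92 [198.3, 213.4] [502.6 328.    0. ] [501.6 318.3  38.5]
handle_top 0
[... 545 characters left out ...]
262.3, 157.9] [673.5 137.7   0. ] [662.4 130.4  70.3]
salt_mill 0.86 [391.6, 160.5] [ 669.9 -259.3    0. ] [ 651.4 -235.1  118.7]
salt_mill 0.59 [304.3, 220.1] [484.6   7.9   0. ] [484.4   7.8  22.9]
mug 0.85 [434.5, 208.7] [ 522.4 -391.1    0. ] [ 522.2 -389.5    5.1]
18.700000000000003 {'time_s': 1.1, 'joint_pos': array([-1.2,  0.7, -0.2,  1.6,  0.2,  0.9, -0.2]), 'joint_vel': array([ 0.,  0.,  0.,  0., -0.,  0., -0.]), 'effort': array([  0. , -54. ,  -1.3, -15.9,   0. ,   0. ,  -0. ]), 'position': array([219.4, 585.2, 231.3]), 'eef_rot': array([0.6, 3.1, 0. ]), 'contact_force': array([ 0.4,  0.2, -0.1]), 'ft_torque': array([-0.,  0., -0.]), 'grasp_force': 0.0, 'width': 1.0021306493984004}
```

```bash
python3 - <<'E'
from h import *
np.set_printoptions(precision=1,suppress=True)
p=cams.get_image("top"); im=p["img"]
cv2.imwrite("pics/top2.png",cv2.resize(im[120:300,140:460],None,fx=2.5,fy=2.5,interpolation=cv2.INTER_CUBIC)[:,:,::-1])
C=cloud(p); np.save("c.npy",C)
def rect(m,name):
    pts=C[m][:,:2].astype(np.float32); n,l,st,ce=cv2.connectedComponentsWithStats(m.astype(np.uint8))
    k=1+np.argmax(st[1:,4]); q=C[l==k][:,:2].astype(np.float32); print(name,len(q),cv2.minAreaRect(q))
X,Y,Z=C[...,0],C[...,1],C[...,2]
reg=(abs(X-505)<60)&(abs(Y-325)<60)
rect(reg&(Z>28)&(Z<60),"handle")
reg=(abs(X-500)<150)&(Y<150)&(Y>-150)
rect(reg&(Z>11)&(Z<30),"board")
# plate by z small: print depth noise
reg=(abs(X-505)<110)&(abs(Y-325)<110)
rect(reg&(Z>3.2)&(Z<60),"plate")
E
```

```text
handle 165 ((502.91748046875, 324.3723449707031), (17.187158584594727, 78.29588317871094), 81.99663543701172)
board 4250 ((500.57635498046875, -19.52204132080078), (199.98748779296875, 199.95928955078125), 5.663008213043213)
plate 1601 ((502.6637268066406, 322.4593200683594), (139.0791015625, 156.39144897460938), 82.47876739501953)
```

View pics/top2.png

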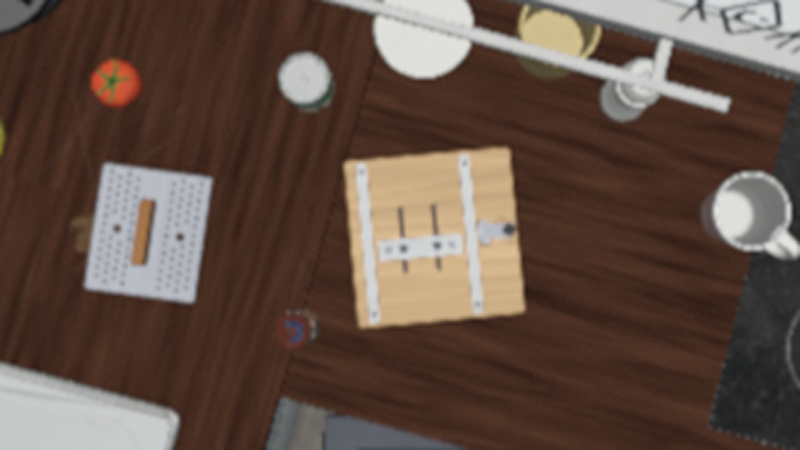

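```bash
cat >> h.py <<'E'
def plan(pos,yaw,o=None):
    """shift (in tool axes, units of 30 mm) and turn about tool z (units of 6deg) to reach pos with tool y along world dir yaw+90 (mod pi)"""
    o=o or sensors.observe(); M=R.from_rotvec(o["eef_rot"]).as_matrix()
    x=np.array([np.cos(yaw),np.sin(yaw),0]); z=np.array([0,0,-1.])
    c=[]
    for s in (1,-1):
        T=np.stack([s*x,np.cross(z,s*x),z],1); c.append((R.from_matrix(M.T@T).as_rotvec(),T))
    rv,T=min(c,key=lambda q:np.linalg.norm(q[0])); d=np.array(pos)-o["position"]
    print("pos",o["position"],"turn/6deg",np.degrees(rv)/6,"shift pre-turn axes",M.T@d/30,"post-turn axes",T.T@d/30, "toolx",M[:,0],"tooly",M[:,1],"q",o["joint_pos"])
E
python3 - <<'E'
from h import *
np.set_printoptions(precision=3,suppress=True)
plan([503.5,323.5,150],np.radians(-8))
a=np.radians(5.66);o=np.array([498.8,-1.6]);S=np.array([[np.cos(a),np.sin(a)],[-np.sin(a),np.cos(a)]])
p=cams.get_image("top")
for uv in [(301.6,219.2),(314.8,218)]: print(S@(at_z(p,uv,28)[:2]-o))
E
```

```text
pos [219.428 585.244 231.324] turn/6deg [ 0.001  0.    -2.092] shift pre-turn axes [-11.929  -4.845   2.71 ] post-turn axes [-10.591  -7.322   2.711] toolx [-0.936  0.351  0.   ] tooly [0.351 0.936 0.   ] q [-1.178  0.689 -0.195  1.565  0.157  0.903 -0.215]
[-10.119  18.495]
[-10.158 -20.897]
```

Request:
{"name": "play_rows", "arguments": {
  "motion": [
    [[0, 0, 0], [0, 0, -0.7], 0],
    [[0, 0, 0], [0, 0, -0.7], 0],
    [[0, 0, 0], [0, 0, -0.69], 0],
    [[-0.9, -0.62, 0.2], [0, 0, 0], 0],
    [[-1, -0.7, 0.2], [0, 0, 0], 0],
    [[-1, -0.7, 0.2], [0, 0, 0], 0],
    [[-1, -0.7, 0.2], [0, 0, 0], 0],
    [[-1, -0.7, 0.2], [0, 0, 0], 0],
    [[-1, -0.7, 0.2], [0, 0, 0], 0],
    [[-1, -0.7, 0.2], [0, 0, 0], 0],
    [[-1, -0.7, 0.2], [0, 0, 0], 0],
    [[-1, -0.7, 0.2], [0, 0, 0], 0]
  ]
}}

```text
time_s: 2.2
position: [459.1, 361.9, 177.2]
eef_rot: [0.219, 3.134, 0.001]
contact_force: [-0.7, 0.3, 0.9]
width: 1.0
grasp_force: 0.0
```

Request:
{"name": "play_rows", "arguments": {
  "motion": [
    [[-0.9, -0.6, 0.3], [0, 0, 0], 0],
    [[-0.8, -0.5, 0.3], [0, 0, 0], 0],
    [[0, 0, 0.2], [0, 0, 0], 0],
    [[0, 0, 0], [0, 0, 0], 0]
  ]
}}

```text
time_s: 2.53
position: [504.9, 320.7, 151.9]
eef_rot: [-0.227, -3.132, 0.004]
contact_force: [-1.2, -0.7, 0.2]
width: 1.001
grasp_force: 0.0
```

```bash
python3 - <<'E'
from h import *
np.set_printoptions(precision=3,suppress=True)
p=cams.get_image("wrist"); save(p,"w1.png"); np.save("c.npy",cloud(p))
plan([503.5,323.5,13],np.radians(-8))
for n,z in [("handle_top",41),("hole",0),("plate",0)]:
    for q in cams.pinpoint(p,n)[:2]: print(n,q["p"],q["uv"],at_z(p,q["uv"],z),depth_pt(p,q["uv"]))
C=np.load("c.npy"); m=(C[...,2]>33)&(C[...,2]<60)&(np.hypot(C[...,0]-503,C[...,1]-323)<55)
print(cv2.minAreaRect(C[m][:,:2].astype(np.float32)), np.median(C[m][:,2]),m.sum())
E
```

```text
pos [503.486 323.023 152.698] turn/6deg [-0.004 -0.013 -0.014] shift pre-turn axes [-0.004  0.018  4.657] post-turn axes [0.002 0.016 4.657] toolx [-0.99   0.141  0.001] tooly [ 0.141  0.99  -0.   ] q [-0.487  0.762 -0.282  1.719  0.3    0.704  0.505]
handle_top 0.96 [327.1, 191.4] [503.285 326.172  41.   ] [503.377 326.165  40.705]
hole 0.96 [364.7, 179.5] [509.72  361.137   0.   ] [509.569 361.088   0.517]
plate 0.55 [323.0, 182.8] [507.289 322.471   0.   ] [495.693 323.921  40.921]
((503.74859619140625, 324.0928649902344), (15.465834617614746, 78.92805480957031), 82.4544677734375) 40.55179331341361 1792
```

View pics/w1.png

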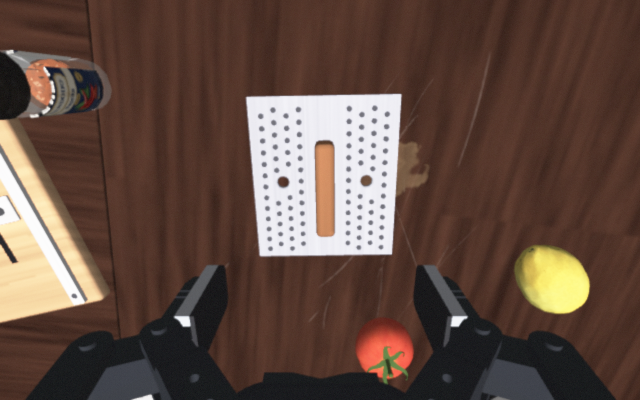

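Request:
{"name": "play_rows", "arguments": {
  "motion": [
    [[0, 0.03, 0.7], [0, 0, 0], 0],
    [[0, 0, 1], [0, 0, 0], 0],
    [[0, 0, 1], [0, 0, 0], 0],
    [[0, 0, 0.8], [0, 0, 0], 0],
    [[0, 0, 0.6], [0, 0, 0], 60],
    [[0, 0, 0.4], [0, 0, 0], 120],
    [[0, 0, 0.15], [0, 0, 0], 150],
    [[0, 0, 0], [0, 0, 0], 255],
    [[0, 0, 0], [0, 0, 0], 255],
    [[0, 0, 0], [0, 0, 0], 255],
    [[0, 0, 0], [0, 0, 0], 255],
    [[0, 0, 0], [0, 0, 0], 255]
  ],
  "squeeze": 45
}}

```text
time_s: 3.73
position: [504.7, 325.2, 15.2]
eef_rot: [0.22, 3.132, 0.003]
contact_force: [-0.4, -0.3, 5.8]
width: 0.179
grasp_force: 45.2
```

Request:
{"name": "play_rows", "arguments": {
  "motion": [
    [[0, 0, 0], [0, 0, 0], 255],
    [[0, 0, -0.1], [0, 0, 0], 255],
    [[0, 0, -0.3], [0, 0, 0], 255],
    [[0, 0, -0.6], [0, 0, 0], 255],
    [[0, 0, 0], [0, 0, 0], 255],
    [[0, 0, 0], [0, 0, 0], 255]
  ]
}}

```text
time_s: 4.23
position: [504.5, 324.6, 44.6]
eef_rot: [0.22, 3.132, 0.002]
contact_force: [-0.7, 0.2, -3.6]
width: 0.173
grasp_force: 44.2
```

Request:
{"name": "play_rows", "arguments": {
  "motion": [
    [[0, 0, -0.7], [0, 0, 0], 255],
    [[0, 0, -0.9], [0, 0, 0], 255],
    [[0, 0, -0.9], [0, 0, 0], 255],
    [[0, 0, -0.7], [0, 0, -0.2], 255],
    [[0, 0, -0.4], [0, 0, -0.4], 255],
    [[0, 0, -0.1], [0, 0, -0.5], 255],
    [[0, 0, 0], [0, 0, -0.5], 255],
    [[0, 0, 0], [0, 0, -0.4], 255],
    [[0, 0, 0], [0, 0, -0.24], 255],
    [[0, 0, 0], [0, 0, 0], 255]
  ]
}}

```text
time_s: 5.07
position: [503.4, 323.7, 153.9]
eef_rot: [0.149, -3.137, 0.001]
contact_force: [0.5, -0.9, -3.9]
width: 0.177
grasp_force: 44.5
```

```bash
python3 - <<'E'
from h import *
np.set_printoptions(precision=3,suppress=True)
plan([489.5,-2.6,150],np.radians(5.66))
p=cams.get_image("wrist"); C=cloud(p); save(p,"w2.png")
X,Y,Z=C[...,0],C[...,1],C[...,2]
m=(np.hypot(X-504,Y-324)<110)&(Z>100)&(Z<180)
print(np.histogram(Z[m],bins=np.arange(100,181,4)))
p=cams.get_image("scene"); C=cloud(p);X,Y,Z=C[...,0],C[...,1],C[...,2]
m=(abs(X-500)<150)&(Y<150)&(Y>-160)&(Z>13)&(Z<22)
n,l,st,ce=cv2.connectedComponentsWithStats(m.astype(np.uint8));k=1+np.argmax(st[1:,4])
print("scene board",cv2.minAreaRect(C[l==k][:,:2].astype(np.float32)))
E
```

```text
pos [503.422 323.687 153.885] turn/6deg [-0.008 -0.015 -0.037] shift pre-turn axes [  1.492 -10.783   0.141] post-turn axes [  1.534 -10.777   0.13 ] toolx [-0.995 -0.095  0.002] tooly [-0.095  0.996 -0.001] q [-0.449  0.769 -0.352  1.714  0.369  0.727  0.677]
(array([    0,     0,     0,     0,     0,     0,     0,     0,     0,
          83, 27284, 17923,     0,     0,   114,   285,   343,   376,
         522,  5254]), array([100, 104, 108, 112, 116, 120, 124, 128, 132, 136, 140, 144, 148,
       152, 156, 160, 164, 168, 172, 176, 180]))
scene board ((500.34912109375, -20.844253540039062), (203.9063262939453, 204.18179321289062), 5.268472194671631)
```

View pics/w2.png

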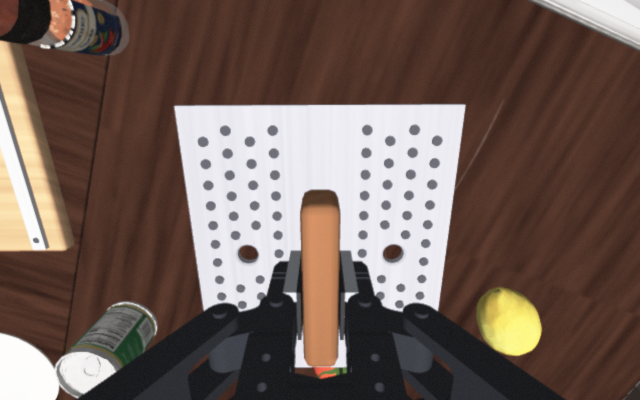

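```bash
python3 - <<'E'
from h import *
np.set_printoptions(precision=2,suppress=True)
p=cams.get_image("wrist"); o=sensors.observe(); M=R.from_rotvec(o["eef_rot"]).as_matrix()
g=cv2.cvtColor(p["img"],cv2.COLOR_RGB2GRAY)
h=[]
for u,v in [(248,253),(393,253)]:
    w=g[v-13:v+14,u-14:u+15]<110; a=np.argwhere(w).mean(0); uv=(u-14+a[1],v-13+a[0]); P=at_z(p,uv,o["position"][2]-10.3); h.append(P); print(uv,w.sum(),P, depth_pt(p,(uv[0],uv[1]-14)))
h=np.array(h); d=h[1]-h[0]; print("spacing",np.linalg.norm(d),"yaw of plate x",np.degrees(np.arctan2(d[1],d[0]))-90,"tool yaw",np.degrees(np.arctan2(-M[1,0],-M[0,0])),"mid-tcp",h.mean(0)-o["position"])
C=cloud(p)
for uv in [(200,115),(440,115),(300,150),(215,290),(428,290)]: print(uv,C[uv[1],uv[0]])
E
```

```text
(np.float64(247.5751879699248), np.float64(253.68796992481202)) 266 [507.07 285.93 144.  ] [499.57 285.54 142.9 ]
(np.float64(392.3884615384615), np.float64(252.98076923076923)) 260 [499.66 360.87 144.  ] [491.77 359.58 143.92]
spacing 75.30417098707446 yaw of plate x 5.641820061548003 tool yaw 5.378984935638166 mid-tcp [ -0.27  -0.72 -10.3 ]
(200, 115) [438.82 263.01 143.91]
(440, 115) [428.75 370.67 144.61]
(300, 150) [450.62 309.1  143.14]
(215, 290) [530.44 268.97 144.49]
(428, 290) [519.79 383.55 144.42]
```

Request:
{"name": "play_rows", "arguments": {
  "motion": [
    [[0.05, -0.4, 0], [0, 0, 0], 255],
    [[0.1, -0.8, 0], [0, 0, 0], 255],
    [[0.12, -1, 0], [0, 0, 0], 255],
    [[0.12, -1, 0], [0, 0, 0], 255],
    [[0.12, -1, 0], [0, 0, 0], 255],
    [[0.12, -1, 0], [0, 0, 0], 255],
    [[0.12, -1, 0], [0, 0, 0], 255],
    [[0.12, -1, 0], [0, 0, 0], 255],
    [[0.12, -1, 0], [0, 0, 0], 255],
    [[0.12, -1, 0], [0, 0, 0], 255],
    [[0.12, -0.9, 0], [0, 0, 0], 255],
    [[0.1, -0.6, 0], [0, 0, 0], 255]
  ]
}}

```text
time_s: 6.22
position: [493.5, -3.8, 154.7]
eef_rot: [0.141, -3.137, 0.005]
contact_force: [0.7, -1.4, -3.1]
width: 0.179
grasp_force: 44.5
```

Request:
{"name": "play_rows", "arguments": {
  "motion": [
    [[0, 0, 0], [0, 0, 0], 255],
    [[0, 0, 0], [0, 0, 0], 255],
    [[0, 0, 0], [0, 0, 0], 255]
  ]
}}

```text
time_s: 6.47
position: [494.5, 1.4, 155.0]
eef_rot: [-0.149, 3.137, 0.001]
contact_force: [-0.4, 0.2, -3.1]
width: 0.178
grasp_force: 44.6
```

```bash
python3 - <<'E'
from h import *
np.set_printoptions(precision=3,suppress=True)
plan([495.5,-1.9,60],np.radians(5.25))
p=cams.get_image("scene"); cv2.imwrite("pics/s2.png",cv2.resize(p["img"][100:280,190:430],None,fx=3,fy=3)[:,:,::-1])
E
```

```text
pos [494.543   1.433 154.995] turn/6deg [0.008 0.008 0.029] shift pre-turn axes [-0.019 -0.116  3.166] post-turn axes [-0.022 -0.114  3.167] toolx [-0.996 -0.095 -0.001] tooly [-0.095  0.996  0.001] q [ 0.147  0.665 -0.388  2.023  0.47   0.54   1.09 ]
```

View pics/s2.png

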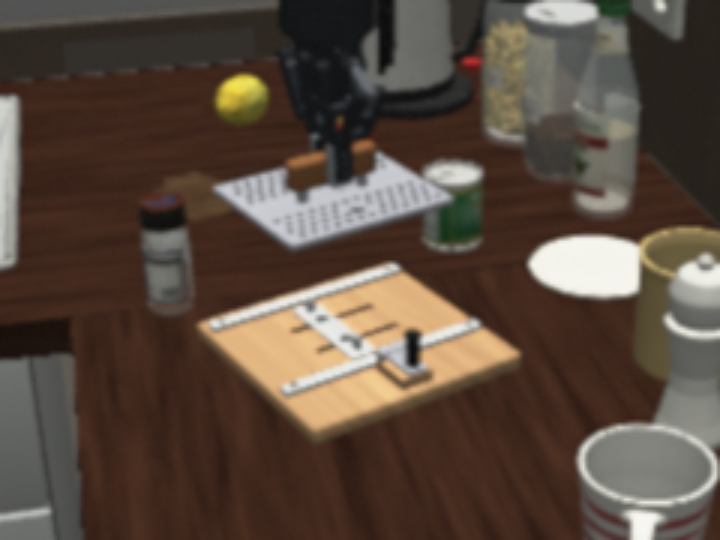

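Request:
{"name": "play_rows", "arguments": {
  "motion": [
    [[-0.02, -0.05, 0.3], [0, 0, 0], 255],
    [[0, -0.06, 0.6], [0, 0, 0], 255],
    [[0, 0, 0.8], [0, 0, 0], 255],
    [[0, 0, 0.8], [0, 0, 0], 255],
    [[0, 0, 0.5], [0, 0, 0], 255],
    [[0, 0, 0.3], [0, 0, 0], 255],
    [[0, 0, 0.1], [0, 0, 0], 255],
    [[0, 0, 0], [0, 0, 0], 255],
    [[0, 0, 0], [0, 0, 0], 255],
    [[0, 0, 0], [0, 0, 0], 255]
  ]
}}

```text
time_s: 7.35
position: [496.1, -2.0, 53.6]
eef_rot: [-0.149, 3.136, 0.001]
contact_force: [-0.1, -0.5, -3.7]
width: 0.177
grasp_force: 44.5
```

```bash
python3 - <<'E'
from h import *
np.set_printoptions(precision=3,suppress=True)
plan([495.5,-1.9,47.3],np.radians(5.25)); print(sensors.observe()["contact_force"])
p=cams.get_image("wrist"); save(p,"w3.png"); C=cloud(p);
X,Y,Z=C[...,0],C[...,1],C[...,2]
m=(Z>11)&(Z<27)&(abs(X-500)<150)&(abs(Y)<150); print(m.sum())
E
```

```text
pos [496.118  -2.     53.588] turn/6deg [0.003 0.018 0.03 ] shift pre-turn axes [0.021 0.005 0.21 ] post-turn axes [0.02  0.005 0.21 ] toolx [-0.996 -0.095 -0.002] tooly [-0.095  0.996  0.   ] q [ 0.04   0.841 -0.211  2.079  0.604  0.278  0.979]
[-0.111 -0.48  -3.74 ]
33641
```

View pics/w3.png

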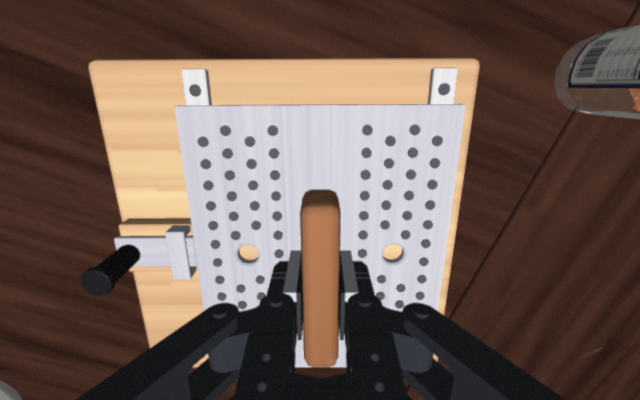

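```bash
python3 - <<'E'
from h import *
np.set_printoptions(precision=2,suppress=True)
p=cams.get_image("wrist"); g=cv2.cvtColor(p["img"],cv2.COLOR_RGB2GRAY); o=sensors.observe()
M=R.from_rotvec(o["eef_rot"]).as_matrix()
def c(u,v,w,thr,z):
    a=np.argwhere(g[v-w:v+w+1,u-w:u+w+1]<thr).mean(0); return at_z(p,(u-w+a[1],v-w+a[0]),z)
A=c(195,90,8,140,23);B=c(444,89,8,140,23);d=B-A
print("rails",A,B,"sp",np.linalg.norm(d),"yaw",np.degrees(np.arctan2(d[1],d[0]))-90)
H=[c(248,253,0,256,43.3),c(393,253,0,256,43.3)]
f=M.T
print("rail mid in tool xy", f@((A+B)/2-o["position"]), "hole mid", f@((H[0]+H[1])/2-o["position"]))
for n,z in [("bolt_knob",63.5)]:
    for q in cams.pinpoint(p,n)[:1]: print(n,q, at_z(p,q["uv"],z))
E
```

```text
rails [421.75 -72.33  23.  ] [409.64  51.22  23.  ] sp 124.141446484707 yaw 5.597639139452426
rail mid in tool xy [80.82 -0.73 30.47] hole mid [ 0.26 -0.21 10.31]
bolt_knob {'uv': [97.6, 287.9], 'p': 0.75} [ 513.07 -106.01   63.5 ]
```

Request:
{"name": "play_rows", "arguments": {
  "motion": [
    [[0, -0.017, 0.05], [0, 0, 0], 255],
    [[0, 0, 0.05], [0, 0, 0], 255],
    [[0, 0, 0.04], [0, 0, 0], 255],
    [[0, 0, 0.03], [0, 0, 0], 255],
    [[0, 0, 0.03], [0, 0, 0], 255],
    [[0, 0, 0], [0, 0, 0], 255],
    [[0, 0, 0], [0, 0, 0], 255]
  ]
}}

```text
time_s: 8.08
position: [495.4, -2.8, 47.0]
eef_rot: [-0.149, 3.138, -0.0]
contact_force: [-0.4, 0.9, 2.3]
width: 0.178
grasp_force: 45.5
```

Request:
{"name": "play_rows", "arguments": {
  "motion": [
    [[0.03, 0, 0], [0, 0, 0], 255],
    [[0.03, 0, 0], [0, 0, 0], 255],
    [[0.03, 0, 0], [0, 0, 0], 255],
    [[0, 0, 0], [0, 0, 0], 255]
  ]
}}

```text
time_s: 8.42
position: [493.6, -2.7, 47.0]
eef_rot: [-0.149, 3.136, 0.001]
contact_force: [2.0, -0.1, 0.8]
width: 0.176
grasp_force: 45.1
```

Request:
{"name": "play_rows", "arguments": {
  "motion": [
    [[0.03, 0, 0], [0, 0, 0], 255],
    [[0.03, 0, 0], [0, 0, 0], 255],
    [[0, 0, 0], [0, 0, 0], 255]
  ]
}}

```text
time_s: 8.67
position: [489.1, -3.5, 46.3]
eef_rot: [0.149, -3.135, 0.001]
contact_force: [-1.1, -0.3, -2.7]
width: 0.178
grasp_force: 44.6
```

Request:
{"name": "play_rows", "arguments": {
  "motion": [
    [[0, 0, 0.03], [0, 0, 0], 255],
    [[0, 0, 0.03], [0, 0, 0], 255],
    [[0, 0, 0], [0, 0, 0], 255],
    [[0, 0, 0], [0, 0, 0], 255]
  ]
}}

```text
time_s: 9.0
position: [490.6, -3.2, 44.8]
eef_rot: [0.149, -3.137, 0.0]
contact_force: [-0.5, -0.2, -2.8]
width: 0.178
grasp_force: 44.6
```

Dropping over the pins; lower further in small steps.

Request:
{"name": "play_rows", "arguments": {
  "motion": [
    [[0, 0, 0.04], [0, 0, 0], 255],
    [[0, 0, 0.04], [0, 0, 0], 255],
    [[0, 0, 0], [0, 0, 0], 255],
    [[0, 0, 0], [0, 0, 0], 255]
  ]
}}

```text
time_s: 9.33
position: [490.7, -3.2, 42.5]
eef_rot: [0.149, -3.138, -0.0]
contact_force: [-1.0, 0.3, -3.1]
width: 0.179
grasp_force: 44.6
```

Request:
{"name": "play_rows", "arguments": {
  "motion": [
    [[0, 0, 0.04], [0, 0, 0], 255],
    [[0, 0, 0.04], [0, 0, 0], 255],
    [[0, 0, 0], [0, 0, 0], 255],
    [[0, 0, 0], [0, 0, 0], 255]
  ]
}}

```text
time_s: 9.67
position: [490.7, -3.2, 40.0]
eef_rot: [0.149, -3.138, -0.0]
contact_force: [-0.1, 0.0, -3.5]
width: 0.174
grasp_force: 44.6
```

Request:
{"name": "play_rows", "arguments": {
  "motion": [
    [[0, 0, 0.03], [0, 0, 0], 255],
    [[0, 0, 0.03], [0, 0, 0], 255],
    [[0, 0, 0], [0, 0, 0], 255],
    [[0, 0, 0], [0, 0, 0], 255]
  ]
}}

```text
time_s: 10.0
position: [490.7, -3.2, 38.3]
eef_rot: [0.149, -3.138, -0.0]
contact_force: [-1.3, 0.5, -3.2]
width: 0.177
grasp_force: 44.7
```

Request:
{"name": "play_rows", "arguments": {
  "motion": [
    [[0, 0, 0.02], [0, 0, 0], 255],
    [[0, 0, 0.01], [0, 0, 0], 255],
    [[0, 0, 0], [0, 0, 0], 255],
    [[0, 0, 0], [0, 0, 0], 255]
  ]
}}

```text
time_s: 10.33
position: [490.7, -3.2, 38.2]
eef_rot: [-0.149, 3.138, -0.0]
contact_force: [-4.0, 0.3, 5.7]
width: 0.175
grasp_force: 45.9
```

```bash
python3 - <<'E'
from h import *
p=cams.get_image("wrist"); save(p,"w4.png"); C=cloud(p)
o=sensors.observe(); print(o["position"],o["contact_force"])
for uv in [(195,110),(440,112),(300,150),(215,290),(428,290)]: print(uv,C[uv[1]-2:uv[1]+3,uv[0]-2:uv[0]+3].reshape(-1,3).mean(0).round(1))
for q in cams.pinpoint(p,"bolt_knob")[:1]: print(q, at_z(p,q["uv"],63.5))
E
```

```text
[490.68415931  -3.17733808  38.16529616] [-4.10573466  0.7566419   6.05652385]
(195, 110) [424.  -66.4  28. ]
(440, 112) [414.6  43.2  28.4]
(300, 150) [437.6 -18.1  28.2]
(215, 290) [518.1 -58.4  27.8]
(428, 290) [507.1  56.6  28. ]
{'uv': [80.0, 316.9], 'p': 0.94} [ 511.65107975 -105.231531     63.5       ]
```

View pics/w4.png

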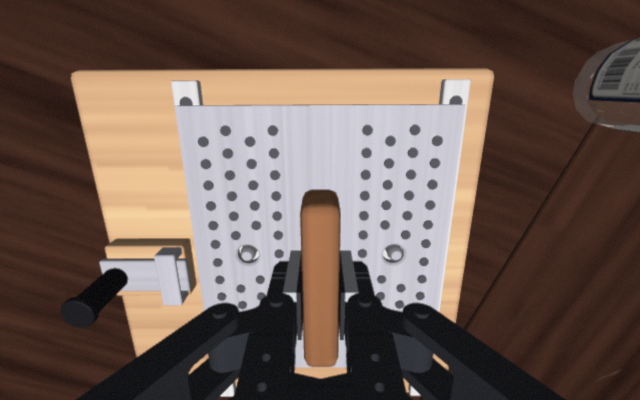

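Request:
{"name": "play_rows", "arguments": {
  "motion": [
    [[0, 0, -0.02], [0, 0, 0], 255],
    [[0, 0, 0], [0, 0, 0], 240],
    [[0, 0, 0], [0, 0, 0], 180],
    [[0, 0, 0], [0, 0, 0], 140],
    [[0, 0, 0], [0, 0, 0], 110],
    [[0, 0, 0], [0, 0, 0], 110],
    [[0, 0, 0], [0, 0, 0], 110],
    [[0, 0, 0], [0, 0, 0], 110]
  ]
}}

```text
time_s: 11.1
position: [491.2, -3.2, 38.1]
eef_rot: [-0.148, 3.138, 0.0]
contact_force: [-0.2, 0.0, -0.1]
width: 0.572
grasp_force: 0.0
```

Request:
{"name": "play_rows", "arguments": {
  "motion": [
    [[0, 0, -0.2], [0, 0, 0], 110],
    [[0, 0, -0.5], [0, 0, 0], 110],
    [[0, 0, -0.8], [0, 0, 0], 110],
    [[0, 0, -0.8], [0, 0, 0], 110],
    [[0, 0, -0.7], [0, 0, 0], 110],
    [[0, 0, -0.4], [0, 0, 0.6], 180],
    [[0, -0.2, 0], [0, 0, 1], 255],
    [[0, 0, 0], [0, 0, 1], 255],
    [[0, 0, 0], [0, 0, 1], 255],
    [[0, 0, 0], [0, 0, 1], 255],
    [[0, 0, 0], [0, 0, 1], 255],
    [[0, 0, 0], [0, 0, 1], 255]
  ]
}}

```text
time_s: 12.1
position: [491.0, -9.2, 140.6]
eef_rot: [0.931, 3.0, 0.0]
contact_force: [0.2, 0.4, 0.7]
width: 0.001
grasp_force: 0.0
```

Request:
{"name": "play_rows", "arguments": {
  "motion": [
    [[0, 0, 0], [0, 0, 1], 255],
    [[0, 0, 0], [0, 0, 1], 255],
    [[0, 0, 0], [0, 0, 1], 255],
    [[0, 0, 0], [0, 0, 1], 255],
    [[0, 0, 0], [0, 0, 1], 255],
    [[0, 0, 0], [0, 0, 1], 255],
    [[0, 0, 0], [0, 0, 1], 255],
    [[0, 0, 0], [0, 0, 1], 255],
    [[0, 0, 0], [0, 0, 0.4], 255],
    [[0, 0, 0], [0, 0, 0], 255]
  ]
}}

```text
time_s: 12.93
position: [491.0, -8.9, 140.4]
eef_rot: [-2.114, -2.323, -0.0]
contact_force: [-0.3, -0.3, 0.0]
width: -0.003
grasp_force: 0.0
```

```bash
python3 - <<'E'
from h import *
np.set_printoptions(precision=3,suppress=True)
plan([513,-146,42],np.radians(5.5+90)); 
p=cams.get_image("wrist"); save(p,"w5.png"); C=cloud(p)
X,Y,Z=C[...,0],C[...,1],C[...,2]
m=(Z>50)&(Z<72)&(np.hypot(X-511,Y+105)<25); print(m.sum(), C[m].mean(0) if m.any() else 0)
for q in cams.pinpoint(p,"bolt_knob")[:1]: print(q, at_z(p,q["uv"],63.5), depth_pt(p,q["uv"]))
m=(Z>24.5)&(Z<32)&(abs(X-490)<110)&(abs(Y+3)<110); print(m.sum(),np.percentile(Z[m],[5,50,95]))
E
```

```text
pos [490.998  -8.894 140.432] turn/6deg [ 0.001 -0.003 -0.019] shift pre-turn axes [-4.62   0.301  3.28 ] post-turn axes [-4.619  0.292  3.281] toolx [-0.094  0.996  0.   ] tooly [0.996 0.094 0.   ] q [-0.101  0.67   0.04   2.057 -0.063  0.416  0.082]
0 0
25316 [26.949 28.105 29.333]
```

View pics/w5.png

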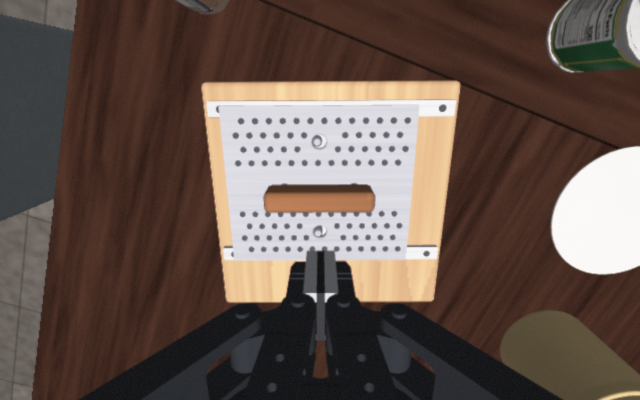

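Request:
{"name": "play_rows", "arguments": {
  "motion": [
    [[-0.4, 0.05, 0], [0, 0, 0], 255],
    [[-0.8, 0.05, 0], [0, 0, 0], 255],
    [[-1, 0.05, 0], [0, 0, 0], 255],
    [[-1, 0.05, 0], [0, 0, 0], 255],
    [[-0.8, 0.05, 0], [0, 0, 0], 255],
    [[-0.6, 0.04, 0], [0, 0, 0], 255],
    [[0, 0, 0], [0, 0, 0], 255],
    [[0, 0, 0], [0, 0, 0], 255]
  ]
}}

```text
time_s: 13.7
position: [512.6, -146.7, 140.1]
eef_rot: [-2.116, -2.322, -0.0]
contact_force: [-0.4, 0.2, -0.7]
width: 0.002
grasp_force: 0.0
```

```bash
python3 - <<'E'
from h import *
np.set_printoptions(precision=3,suppress=True)
p=cams.get_image("wrist"); save(p,"w6.png"); C=cloud(p)
X,Y,Z=C[...,0],C[...,1],C[...,2]
m=(Z>50)&(Z<72)&(np.hypot(X-511,Y+105)<25); print(m.sum(), C[m].mean(0) if m.any() else 0)
for q in cams.pinpoint(p,"bolt_knob")[:1]: print(q, at_z(p,q["uv"],63.5), depth_pt(p,q["uv"]))
plan([513,-146,42],np.radians(5.5+90)); 
E
```

```text
370 [ 510.693 -105.93    63.253]
{'uv': [325.6, 155.6], 'p': 0.78} [ 514.075 -106.822   63.5  ] [ 514.05  -106.677   64.234]
pos [ 512.593 -144.332  140.012] turn/6deg [-0.003 -0.014  0.005] shift pre-turn axes [-0.062  0.009  3.267] post-turn axes [-0.057  0.008  3.267] toolx [-0.096  0.995  0.001] tooly [ 0.995  0.096 -0.   ] q [ 0.188  0.705  0.001  1.935 -0.004  0.502  0.289]
```

View pics/w6.png

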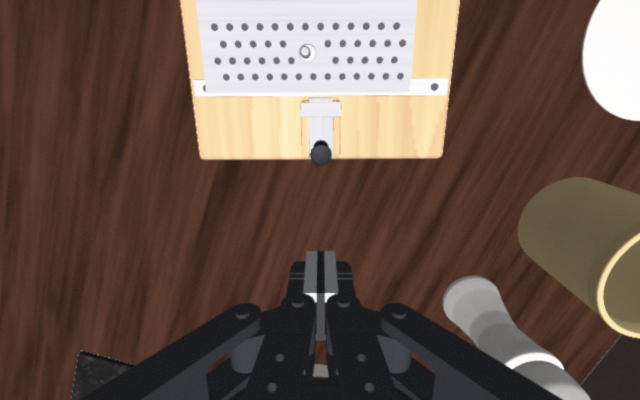

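Request:
{"name": "play_rows", "arguments": {
  "motion": [
    [[-0.05, 0, 0.4], [0, 0, 0], 255],
    [[0, 0, 0.7], [0, 0, 0], 255],
    [[0, 0, 0.8], [0, 0, 0], 255],
    [[0, 0, 0.7], [0, 0, 0], 255],
    [[0, 0, 0.5], [0, 0, 0], 255],
    [[0, 0, 0.17], [0, 0, 0], 255],
    [[0, 0, 0], [0, 0, 0], 255],
    [[0.2, 0, 0], [0, 0, 0], 255],
    [[0.2, 0, 0], [0, 0, 0], 255],
    [[0.1, 0, 0], [0, 0, 0], 255],
    [[0, 0, 0], [0, 0, 0], 255]
  ]
}}

```text
time_s: 14.72
position: [512.1, -130.5, 42.8]
eef_rot: [2.111, 2.326, 0.002]
contact_force: [-0.5, 0.2, 0.4]
width: -0.0
grasp_force: 0.0
```

Request:
{"name": "play_rows", "arguments": {
  "motion": [
    [[0.07, 0, 0], [0, 0, 0], 255],
    [[0.07, 0, 0], [0, 0, 0], 255],
    [[0.07, 0, 0], [0, 0, 0], 255],
    [[0.07, 0, 0], [0, 0, 0], 255],
    [[0, 0, 0], [0, 0, 0], 255]
  ]
}}

```text
time_s: 15.13
position: [510.8, -123.9, 42.0]
eef_rot: [2.114, 2.324, -0.0]
contact_force: [-0.1, -1.3, 0.8]
width: -0.001
grasp_force: 0.1
```

Request:
{"name": "play_rows", "arguments": {
  "motion": [
    [[0.06, 0, 0], [0, 0, 0], 255],
    [[0.08, 0, 0], [0, 0, 0], 255],
    [[0.08, 0, 0], [0, 0, 0], 255],
    [[0.08, 0, 0], [0, 0, 0], 255],
    [[0.06, 0, 0], [0, 0, 0], 255],
    [[0.04, 0, 0], [0, 0, 0], 255],
    [[0, 0, 0], [0, 0, 0], 255]
  ]
}}

```text
time_s: 15.72
position: [509.5, -111.4, 42.0]
eef_rot: [-2.113, -2.324, -0.0]
contact_force: [0.7, -1.2, 0.5]
width: -0.003
grasp_force: 0.5
```

Request:
{"name": "play_rows", "arguments": {
  "motion": [
    [[0.03, 0, 0], [0, 0, 0], 255],
    [[0.03, 0, 0], [0, 0, 0], 255],
    [[0.03, 0, 0], [0, 0, 0], 255],
    [[0, 0, 0], [0, 0, 0], 255]
  ]
}}

```text
time_s: 16.05
position: [509.3, -109.1, 42.0]
eef_rot: [-2.114, -2.324, -0.0]
contact_force: [-0.0, -1.4, 1.1]
width: 0.003
grasp_force: 0.8
```

Request:
{"name": "play_rows", "arguments": {
  "motion": [
    [[0.03, 0, 0], [0, 0, 0], 255],
    [[0.03, 0, 0], [0, 0, 0], 255],
    [[0, 0, 0], [0, 0, 0], 255]
  ]
}}

```text
time_s: 16.3
position: [509.2, -107.7, 42.0]
eef_rot: [2.114, 2.324, -0.0]
contact_force: [-0.6, -3.5, 0.9]
width: 0.0
grasp_force: 1.1
```

Request:
{"name": "play_rows", "arguments": {
  "motion": [
    [[0.025, 0, 0], [0, 0, 0], 255],
    [[0.025, 0, 0], [0, 0, 0], 255],
    [[0, 0, 0], [0, 0, 0], 255]
  ]
}}

```text
time_s: 16.55
position: [509.2, -107.5, 42.1]
eef_rot: [2.114, 2.321, -0.002]
contact_force: [-0.5, -5.4, 1.3]
width: 0.0
grasp_force: 2.7
```

Request:
{"name": "play_rows", "arguments": {
  "motion": [
    [[0.03, 0, 0], [0, 0, 0], 255],
    [[0.02, 0, 0], [0, 0, 0], 255],
    [[0, 0, 0], [0, 0, 0], 255],
    [[0, 0, 0], [0, 0, 0], 255]
  ]
}}

```text
time_s: 16.88
position: [509.2, -107.3, 42.1]
eef_rot: [2.115, 2.319, -0.003]
contact_force: [0.9, -7.8, -0.6]
width: -0.001
grasp_force: 4.0
```

At the stop. Back away and check.

Request:
{"name": "play_rows", "arguments": {
  "motion": [
    [[-0.2, 0, 0], [0, 0, 0], 255],
    [[-0.5, 0, 0], [0, 0, 0], 255],
    [[-0.6, 0, 0], [0, 0, 0], 255],
    [[0, 0, -0.5], [0, 0, 0], 255],
    [[0, 0, -0.9], [0, 0, 0], 255],
    [[0, 0, -0.9], [0, 0, 0], 255],
    [[0, 0, -0.9], [0, 0, 0], 255],
    [[0, 0, 0], [0, 0, 0], 255],
    [[0, 0, 0], [0, 0, 0], 255]
  ]
}}

```text
time_s: 17.63
position: [513.6, -142.5, 139.1]
eef_rot: [2.111, 2.324, 0.004]
contact_force: [-0.8, 0.8, -0.6]
width: 0.002
grasp_force: 0.0
```

```bash
python3 - <<'E'
from h import *
np.set_printoptions(precision=3,suppress=True)
p=cams.get_image("wrist"); save(p,"w7.png"); C=cloud(p)
X,Y,Z=C[...,0],C[...,1],C[...,2]
m=(Z>50)&(Z<72)&(np.hypot(X-510,Y+90)<30); print(m.sum(), C[m].mean(0))
m=(Z>24.5)&(Z<31)&(abs(X-490)<100)&(abs(Y+3)<90); print(m.sum(),np.percentile(Z[m],[5,50,95]))
cv2.imwrite("pics/w7c.png",cv2.resize(p["img"][0:200,170:480],None,fx=2.5,fy=2.5)[:,:,::-1])
E
```

```text
397 [509.071 -89.235  63.423]
19741 [26.874 28.124 29.424]
```

View pics/w7c.png

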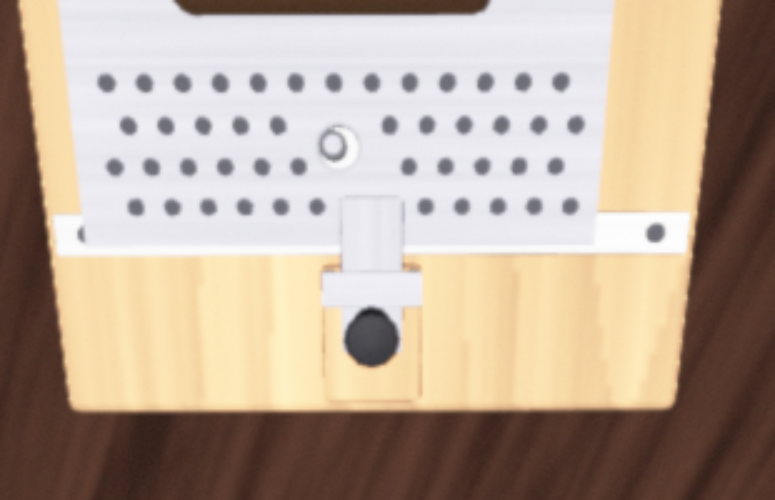

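```bash
python3 -c "
from station import r; print(r.hand_in())"
```

```text
the job is handed in; nothing more can be done
None
```

The job is done and handed in at about 18 s: the plate lies flat on the rails with both holes over the pins, the bolt was pushed to its stop over the plate's edge, and the gripper has let go and backed clear. The plate was carried clear of the tin, jar, mug and mill, though I took no final picture of them.

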